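# Prop the overhanging rib of a sculpture with a screw jack

### The arm

A 6-joint arm with a two-finger parallel gripper is mounted at the origin on the work surface. World frame = base frame: x ahead of the robot, y to its left, z up, the work surface at z = 0. Lengths are in m, angles in rad, forces in N, time in s.
With the tool pointing down it reaches from about 0.35 to 0.975 m from the base axis. Payload 4.9 kg.
Tool frame: the origin (TCP) lies at the very end of the fingers, on their centre line; the grasp point (between the pads) lies 19 mm behind it; x points along the fingers, y is the direction in which the jaws open and shut, and the axes are right-handed (so a half turn about x gives the same grasp; the last joint's range is limited). The gripper opens to 85 mm and grips with 20 to 120 N. Pads are 22 mm wide; open, the fingers measure 114 mm over their backs; the gripper's body (76 mm by 85 mm) begins 54 mm behind the grasp point. The pads swing forward as they close: fully open they stand 13 mm farther back than shut.
Start: joints at [-1.327, 0.053, 1.613, -0, 1.476, -0.119], TCP at [0.222, -0.584, 0.207] pointing down, gripper open.
Joint ranges: [-3.01, 3.01], [-1.01, 2.22], [0.06, 2.58], [-1.02, 4.17], [0.09, 2.62], [-3.14, 3.14]. Speed limits (rad/s): [2.57, 2.57, 3.14, 3.14, 3.14, 3.14].

### API

Orientations are given as a unit quaternion [w, x, y, z].
In Python, from plant import manip gives the robot as it stands.
- The arm moves only by the tool play_rows, never from a script. Its argument "plan" is a list of rows, each a list of 5 numbers: the shift along the tool's x, y, z in mm, then the turn about the tool's x in rad, then the closure, from -1 (fully open) to 1 (shut). A call has 1 to 8 rows; each row is the pose to reach, as a shift and turn from the pose commanded when the call began, along the tool's axes at that moment; what a row does not reach only later rows make up. A row lasts 1/8 s, in which the tool goes at most 62.5 mm and 10.7 degrees, less where a joint would pass 70% of its speed; a pose out of reach is approached as far as the arm can. A call with a gripper value outside its range is refused whole. The fingers move at their own pace and stop on an object; the grip force is fixed at half the most. Time passes only in rows, so rows that repeat a pose let the fingers close. It gives the time, the measured TCP pose, the force and the opening at its end, in the units of the state.
- manip.state(): the state, without advancing time (a new reading comes with each control period).
- manip.grab_frame(name): name is "scene" or "side" or "wrist"; returns a dict with "img" (400x640x3 uint8, red, green, blue), "range_z" (400x640 float32, m along the optical axis (not along the pixel's ray), 0 where there is no reading), "fx", "fy", "cx", "cy" (pixels), "origin" and "rotation" of the camera in the world. Camera axes: x right, y up, looking along -z (the intrinsics and any distortion apply to the point x, -y, -z); pixel columns grow to the right and rows downward; lengths in m; the calibration is good to about 2 mm. A picture is of the moment at which its call begins.
- manip.job_done(): hands the job in, once; it reports no verdict.
The state is a dict: "time": time; "joint_pos": joint angles; "joint_vel": joint speeds; "joint_efforts": joint torques, N m; "tool_pos": TCP position; "tool_rot": TCP orientation; "contact_force": force on the tool from outside, world axes, zero at the start; "ft_torque": the same for the moment, N m; "gripper_width": opening from 0.0 (shut) to 1.0 (fully open).
Only numpy, scipy, OpenCV 4.12 (cv2) and the standard library are available. Lean on these libraries where they do the work, as an engineer would, in place of code of your own. Each camera call takes 0.05 s, during which the arm holds its last target. There are 200 camera calls.

### The job

The flat steel rib that overhangs from the sculpture has to be propped before the next sheet is welded to it: stand the small aluminium screw jack upright on the table with its top plate under the square pad at the rib's free end, then wind it up by the handle on its knob until the plate just touches the pad without lifting it. Let go, and leave the other things on the table where they are.

Things in the scene. Friction and masses are not known exactly. Their poses are not given: they have to be found in the camera images.
- jack: Aluminium screw lab jack, 0.7 kg, loose, to the left of the rib. Origin: centre of its underside, z up; its screw lies along x, the knob at the -x end, which faces the robot. Base plate 130 mm (x) by 62 mm (y), steel scissor links above it; in all from x = -142 mm (end of the knob's handle) to +65 mm. The screw holds by itself: the jack may be lifted by the flanges of its top plate.
- plate: Top plate of the jack, 130 mm by 62 mm, axes as the jack's. Origin: centre of its upper face, 100 mm above the jack's underside when the knob reads 0. Flanges along both long sides (outer faces 62 mm apart, 4 mm thick) reach 16 mm down from the upper face.
- knob (a joint): Turn of the knob about the screw, rad (-6 to 14, over several turns; starts within 3.1 of 0; 0: handle straight above the axis). Positive is clockwise for one looking along the jack's +x at the knob's face and raises the plate by 12 mm a turn. The axis lies halfway up from the jack's underside to the plate's upper face. It takes 1 to 2 N at the handle and stays where it is left.
- handle_grip (a point): Middle of the knob's handle: a rubber-sleeved round grip 13 mm in diameter, 36 mm long, parallel to the screw, 22 mm off the axis, on the face of a black disc 56 mm in diameter; 124 mm before the jack's centre (x = -124 mm in its frame). It spins freely on its pin, so it can be held and led round in a circle without turning the hand.
- pad (a point): Centre of the underside of the square pad at the rib's free end; x level, pointing away from the robot (within 0.2 rad), y along the rib away from the sculpture's post, z up. The pad is a steel plate 60 mm by 60 mm, 8 mm thick, its underside 115 to 123 mm above the table.
- rib: Flat dark steel rib 36 mm wide and 8 mm thick, clamped to the sculpture's post 255 mm from the pad's centre; a web and beaten sheets stand on it farther than 110 mm from the pad's centre. Springy: the free end gives about 1 mm for 3 N. Origin: on the underside at the clamped end, 225 mm from the pad's centre.
- wire_brush: Wire brush lying on its side between the jack and the rib, along x: a straight wooden handle 215 mm long, 28 mm high, with a 100 mm long row of steel bristles. Not to be disturbed.
- magnet_square: Triangular magnetic welding square, 20 mm thick, lying beyond the jack. Not to be disturbed.
- screw_prop: Small turned steel screw prop, 64 mm tall and 52 mm wide, standing beyond the pad. Not to be disturbed.
- c_clamp: Grey C-clamp lying beyond the jack. Not to be disturbed.
- spray_can: Grey spray can 190 mm tall and 65 mm in diameter standing beyond the jack to the left. Not to be disturbed.
- tube_offcut: Piece of 30 mm square steel tube, 140 mm long, lying beyond the pad. Not to be disturbed.
- hammer: Hammer, about 270 mm long, lying to the left of the jack. Not to be disturbed.
There are look-alikes about, which are no part of the job. Of the things like the jack, leave any that is blue; of the rest the larger one is meant.

How it is judged:
On the way, in this order (a step that is already met when the one before it is completed fails the run):
1. the jack stands upright on the table with the pad over its top plate, the plate still clear of the pad (x of pad in the frame of plate between -0.055 and 0.055 m and y of pad in the frame of plate between -0.025 and 0.025 m and height (world z) of jack below 0.004 m and angle between jack's own z axis and vertical below 0.05 rad and contact force between plate and rib below 0.1 N and linear speed of jack below 0.02 m/s), for 0.2 s.
2. the plate has been wound up until it touches the pad (contact force between plate and rib above 0.3 N and height (world z) of jack below 0.004 m), for 0.2 s.
At the end, for the whole second after the job is handed in: The jack stands upright and still on the table, the pad's centre over its top plate (within 55 mm of the plate's centre along the jack and 25 mm across), the plate touches the pad (over 0.3 N) and the pad has not been raised by more than 3 mm (all of step 2 and x of pad in the frame of plate between -0.055 and 0.055 m and y of pad in the frame of plate between -0.025 and 0.025 m and distance of pad from where it was at the start of the episode below 0.003 m and angle between jack's own z axis and vertical below 0.05 rad and linear speed of jack below 0.01 m/s).
It fails at once if the pad is pushed more than 6 mm from its place (distance of pad from where it was at the start of the episode above 0.006 m).
It fails at once if the jack is tipped over (angle between jack's own z axis and vertical above 0.6 rad).
It fails at once if another thing on the table is moved by more than 30 mm (distance of any of wire_brush, magnet_square, screw_prop, c_clamp, spray_can, tube_offcut, hammer from where it was at the start of the episode above 0.03 m).
It also fails if it takes over 64 s, if anything falls off the work surface, if the arm or the gripper's body presses on something with over 40 N, if the wrist force passes 120 N, or if a joint passes its speed limit or range.

## Working session

There is one attempt and no reset: what is moved stays moved. The work goes in short steps, Python scripts to look and compute and a tool call to move; the robot and the scene stay as the last step left them, time stands still between calls to the robot, and variables do not carry over. Pictures are saved under pics/ and viewed, about 8 in all and at most 12, crops included, and the job is handed in when it is done.

Besides the shell and the picture viewer there is one more tool, called after ">>>" as a command line: name --pt "numbers of a row" for each row, then --argument value for the rest. play_rows: Moves the arm, as the interface text tells. Its arguments: {"type":"object","properties":{"plan":{"type":"array"}},"required":["plan"]}

```bash
mkdir -p pics; ls
cat > h.py <<'E'
import numpy as np, cv2
from plant import manip
def grab(n):
    f=manip.grab_frame(n); np.savez(f'pics/{n}.npz',**f); return f
def cloud(f):
    z=f['range_z']; v,u=np.mgrid[0:400,0:640]
    p=np.stack([(u-f['cx'])/f['fx']*z,-(v-f['cy'])/f['fy']*z,-z],-1)
    P=p@np.asarray(f['rotation']).T+np.asarray(f['origin']); P[z==0]=np.nan
    return P
def save(f,name,crop=None,s=1):
    im=f['img'][...,::-1]
    if crop: im=im[crop[1]:crop[3],crop[0]:crop[2]]
    cv2.imwrite('pics/'+name,cv2.resize(im,None,fx=s,fy=s,interpolation=cv2.INTER_CUBIC))
E
python3 - <<'E'
from h import *
for n in ('scene','side','wrist'):
    f=grab(n); save(f,n+'1.png'); print(n,f['origin'],np.round(f['rotation'],3).tolist(),f['fx'],[k for k in f])
print(manip.state())
E
```

```text
pics
scene [1.15742513 0.70287535 1.17365707] [0.358, 0.128, 0.326, 0.865] 516.6868399409565 ['img', 'range_z', 'fx', 'fy', 'cx', 'cy', 'origin', 'rotation']
side [ 0.45228116 -0.59829509  0.77821017] [0.929, 0.367, -0.022, -0.053] 363.03718897726117 ['img', 'range_z', 'fx', 'fy', 'cx', 'cy', 'origin', 'rotation']
wrist [ 0.28424455 -0.56179113  0.37349684] [0.815, -0.108, 0.076, -0.564] 291.99665047794593 ['img', 'range_z', 'fx', 'fy', 'cx', 'cy', 'origin', 'rotation']
{'time': 0.15, 'joint_pos': array([-1.32700130e+00,  5.32161063e-02,  1.61397142e+00, -5.26904971e-05,
        1.47599206e+00, -1.18946558e-01]), 'joint_vel': array([ 1.01928406e-03, -1.87075864e-03, -4.35679848e-03,  6.26108873e-04,
        2.14452578e-05, -3.33720443e-03]), 'joint_efforts': array([ 6.27516583e-04, -3.94239986e+01, -3.70723164e+01, -8.25805932e-05,
        4.65551246e-03, -3.61424384e-06]), 'tool_pos': array([ 0.22166398, -0.58381353,  0.205643  ]), 'tool_rot': array([-0.12698944, -0.69545431, -0.12810707,  0.69556133]), 'contact_force': array([0.63807404, 0.1751852 , 0.71095015]), 'ft_torque': array([-0.05219172,  0.00100338,  0.04983053]), 'gripper_width': 1.000043735889807}
```

```bash
python3 - <<'E'
import re
s=open('h.py').read()
s=s.replace("P=p@np.asarray(f['rotation']).T","P=p@Rq(f['rotation']).T").replace("from plant","from scipy.spatial.transform import Rotation\ndef Rq(q): q=np.asarray(q); return Rotation.from_quat(q[[1,2,3,0]]).as_matrix()\nfrom plant")
open('h.py','w').write(s)
E
python3 - <<'E'
import numpy as np,cv2
a=[cv2.imread(f'pics/{n}1.png') for n in('scene','side')]
cv2.imwrite('pics/both.png',np.vstack([cv2.resize(x,(480,300),interpolation=cv2.INTER_AREA) for x in a]))
E
```

```text
(no output)
```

View pics/scene1.png

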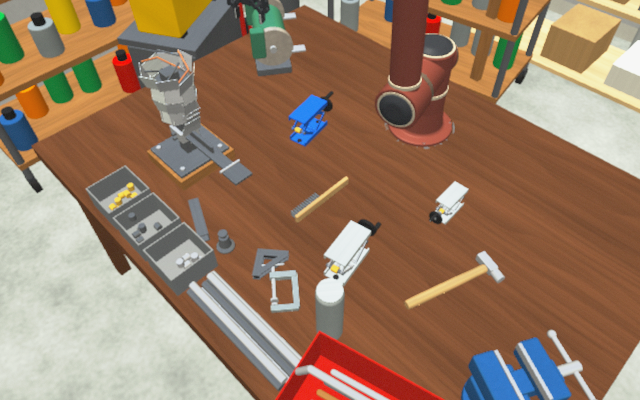

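View pics/side1.png

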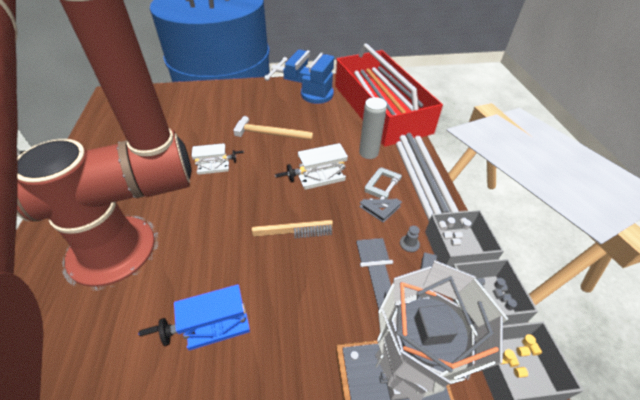

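The target is the larger silver jack, at scene (350,245) and side (320,160), with its black knob toward the robot. The pad is at scene (236,171) and side (373,250). The brush lies between them at side (292,228), and the blue and small silver look-alikes are set apart. Next I'll get metric positions.

Run:
```python
from h import *
def load(n): return dict(np.load(f'pics/{n}.npz'))
for n,boxes in (('scene',dict(jack=(322,212,385,285),pad=(215,150,260,190),brush=(285,170,355,225),smalljack=(425,180,472,225),prop=(212,225,240,255),tube=(183,190,215,240))),('side',dict(jack=(272,140,352,190),pad=(350,235,395,275),brush=(245,215,340,242),prop=(398,225,425,255)))):
    f=load(n);P=cloud(f)
    for k,(a,b,c,d) in boxes.items():
        Q=P[b:d,a:c].reshape(-1,3);Q=Q[np.isfinite(Q[:,2])]; 
        Q=Q[Q[:,2]>.012]
        h,e=np.histogram(Q[:,2],bins=np.arange(0,.25,.005)); 
        print(n,k,Q.min(0).round(3),Q.max(0).round(3),{round(float(e[i])*1000):int(h[i]) for i in np.nonzero(h>8)[0]})
        if k in('jack','pad'):
            top=Q[(Q[:,2]>(.085 if k=='jack' else .112))&(Q[:,2]<(.125 if k=='jack' else .14))]
            zm=np.median(top[:,2]); t=top[abs(top[:,2]-zm)<.006]
            r=cv2.minAreaRect((t[:,:2]*1000).astype(np.float32)); print('   top',zm,r,len(t))
```

```text
scene jack [0.432 0.161 0.012] [0.747 0.314 0.197] {10: 39, 15: 91, 20: 19, 25: 19, 30: 17, 35: 25, 40: 42, 45: 35, 50: 78, 55: 58, 60: 35, 65: 27, 70: 33, 75: 15, 80: 25, 85: 37, 90: 284, 95: 724, 100: 59, 185: 44, 190: 71}
   top 0.09639364955016749 ((573.4498291015625, 205.79893493652344), (134.248291015625, 64.5182876586914), 11.684588432312012) 1060
scene pad [ 0.531 -0.339  0.014] [ 0.668 -0.126  0.137] {15: 14, 20: 11, 25: 9, 30: 14, 35: 18, 40: 15, 115: 12, 120: 151, 125: 431, 130: 58}
   top 0.12658557038438167 ((633.6278686523438, -198.88064575195312), (69.1793441772461, 145.58279418945312), 3.94520902633667) 627
scene brush [ 0.359 -0.021  0.012] [0.575 0.177 0.102] {10: 45, 15: 93, 20: 164, 25: 245, 30: 49, 90: 9, 95: 16}
scene smalljack [0.187 0.265 0.012] [0.339 0.316 0.08 ] {10: 24, 15: 18, 20: 17, 25: 15, 30: 19, 35: 40, 40: 58, 45: 20, 50: 24, 55: 39, 60: 14, 65: 30, 70: 277, 75: 150}
scene prop [ 0.749 -0.081  0.012] [ 0.83  -0.031  0.078] {10: 25, 15: 13, 20: 19, 25: 14, 30: 16, 35: 16, 40: 18, 45: 22, 55: 9, 60: 52, 65: 19}
scene tube [ 0.729 -0.256  0.013] [ 0.84
[... 202 characters left out ...]
 21, 30: 39, 35: 54, 40: 39, 45: 82, 50: 97, 55: 50, 60: 29, 65: 26, 70: 21, 75: 24, 80: 53, 85: 58, 90: 494, 95: 179}
   top 0.09402969738002698 ((575.8150634765625, 203.21371459960938), (130.453857421875, 66.77806854248047), 12.073956489562988) 698
side pad [ 0.601 -0.224  0.118] [ 0.669 -0.131  0.131] {115: 9, 120: 464, 125: 433, 130: 17}
   top 0.12493598606795986 ((636.6427001953125, -176.76361083984375), (92.42815399169922, 67.2853775024414), 85.9277572631836) 916
side brush [ 0.363 -0.023  0.012] [0.576 0.014 0.031] {10: 74, 15: 90, 20: 288, 25: 243}
side prop [ 0.754 -0.125  0.012] [ 0.789 -0.06   0.065] {10: 15, 15: 20, 20: 16, 25: 20, 30: 22, 35: 14, 40: 30, 45: 19, 55: 14, 60: 58}
```

Run:
```python
from h import *
s=manip.state(); print(Rq(s['tool_rot']).round(3))
def load(n): return dict(np.load(f'pics/{n}.npz'))
f=load('side');P=cloud(f);im=f['img'].astype(int)
m=(im[...,2]>im[...,0]+60)&(P[...,2]>.03)&(P[...,2]<.15)&(P[...,0]<.8)&(P[...,1]<0.1)
print('blue',P[m].min(0),P[m].max(0))
for n,box in(('side',(340,225,400,300)),('scene',(165,120,262,195))):
    f=load(n);P=cloud(f);a,b,c,d=box;Q=P[b:d,a:c].reshape(-1,3);Q=Q[np.isfinite(Q[:,0])&(Q[:,2]>.112)&(Q[:,2]<.14)&(abs(Q[:,0]-.635)<.06)]
    print(n)
    for y in np.arange(-.34,-.11,.015):
        t=Q[abs(Q[:,1]-y)<.0075]
        if len(t)>5: print(round(y,3),len(t),np.percentile(t[:,0],[3,97]).round(4),np.median(t[:,2]).round(4))
# jack top by both
for n,box in(('scene',(322,212,385,285)),('side',(272,140,352,190))):
    f=load(n);P=cloud(f);a,b,c,d=box;Q=P[b:d,a:c].reshape(-1,3)
    t=Q[(abs(Q[:,2]-.096)<.008)&(Q[:,0]>.48)]; 
    ax=np.array([np.cos(.207),np.sin(.207)]);ay=np.array([-ax[1],ax[0]])
    u=(t[:,:2]-[.574,.204])@ax;v=(t[:,:2]-[.574,.204])@ay
    c=np.linalg.svd(t[:,:2]-t[:,:2].mean(0),full_matrices=False)[2][0]
    print(n,np.percentile(u,[1,99]),np.percentile(v,[1,99]),np.arctan(c[1]/c[0]))
    k=P[b:d,a:c].reshape(-1,3);im=f['img'][b:d,a:c].reshape(-1,3)
    k=k[(im.max(1)<70)&(k[:,2]>.012)&(k[:,0]<.49)]
    u=(k[:,:2]-[.574,.204])@ax;v=(k[:,:2]-[.574,.204])@ay
    h=u<-.112; print(' knob',np.percentile(u,[2,98]),np.percentile(v,[2,98]),np.percentile(k[:,2],[2,98]),'handle',v[h].mean(),k[h,2].mean(),h.sum())
```

```text
[[-0.     0.355 -0.935]
 [ 0.002 -0.935 -0.355]
 [-1.    -0.002 -0.   ]]
blue [ 0.21283309 -0.28371368  0.03012935] [ 0.35606008 -0.19705734  0.10208937]
side
-0.28 28 [0.6177 0.6323] 0.1263
-0.265 78 [0.6174 0.6448] 0.125
-0.25 125 [0.6176 0.6521] 0.1245
-0.235 118 [0.6176 0.6517] 0.1248
-0.22 114 [0.6177 0.6516] 0.1246
-0.205 160 [0.6072 0.6642] 0.1256
-0.19 153 [0.6053 0.6647] 0.1258
-0.175 160 [0.6066 0.6631] 0.1248
-0.16 161 [0.6065 0.6637] 0.1247
-0.145 153 [0.6067 0.6638] 0.1248
-0.13 58 [0.6062 0.663 ] 0.1246
scene
-0.34 34 [0.6148 0.6498] 0.1267
-0.325 35 [0.6168 0.6504] 0.1263
-0.31 35 [0.616  0.6502] 0.1271
-0.295 36 [0.6135 0.6505] 0.1266
-0.28 45 [0.616  0.6499] 0.1265
-0.265 53 [0.6172 0.6503] 0.1267
-0.25 46 [0.6178 0.6511] 0.1273
-0.235 56 [0.6161 0.6504] 0.1268
-0.22 49 [0.6168 0.6513] 0.1265
-0.205 44 [0.6162 0.6559] 0.127
-0.19 111 [0.6024 0.664 ] 0.1273
-0.175 83 [0.6055 0.6633] 0.1266
-0.16 89 [0.6063 0.6629] 0.1261
-0.145 90 [0.605  0.6623] 0.1267
-0.13 74 [0.6051 0.662 ] 0.1262
scene [-0.0643656   0.06433508] [-0.02938527  0.03295822] 0.20092129243261153Traceback (most recent call last):
  File "<stdin>", line 21, in <module>
TypeError: only integer scalar arrays can be converted to a scalar index
```

Measured so far:

| Item | Position |
|---|---|
| Plate centre | about (0.5745, 0.2045), yaw 0.20, top z about 0.095 |
| Pad centre | about (0.6345, -0.16), yaw about 0, underside z about 0.118 |

Now I'll move above the jack's near half.

>>> play_rows --pt "0 -617 -578 0.163 -1" --pt "0 -617 -578 0.163 -1" --pt "0 -617 -578 0.163 -1" --pt "0 -617 -578 0.163 -1" --pt "0 -617 -578 0.163 -1" --pt "0 -617 -578 0.163 -1" --pt "0 -617 -578 0.163 -1" --pt "0 -617 -578 0.163 -1"

```text
time: 1.15
tool_pos: [0.4122, -0.1199, 0.2066]
tool_rot: [0.071, 0.704, 0.07, -0.703]
contact_force: [0.8, -0.9, -0.4]
gripper_width: 1.003
```

>>> play_rows --pt "0 -286 -192 0 -1" --pt "0 -286 -192 0 -1" --pt "0 -286 -192 0 -1" --pt "0 -286 -192 0 -1" --pt "0 -286 -192 0 -1" --pt "0 -286 -192 0 -1" --pt "0 -286 -192 0 -1" --pt "0 -286 -192 0 -1"

```text
time: 2.15
tool_pos: [0.5429, 0.196, 0.2062]
tool_rot: [-0.071, -0.703, -0.07, 0.704]
contact_force: [-0.2, 0.2, 0.4]
gripper_width: 0.999
```

Run:
```python
from h import *
s=manip.state();print(s['tool_pos'],Rq(s['tool_rot']).round(3).tolist(),s['joint_pos'])
f=grab('wrist');save(f,'wrist2.png');P=cloud(f)
Q=P.reshape(-1,3);t=Q[(abs(Q[:,2]-.096)<.01)&(abs(Q[:,0]-.56)<.12)&(abs(Q[:,1]-.2)<.07)]
print(len(t),np.median(t[:,2]),cv2.minAreaRect((t[:,:2]*1000).astype(np.float32)))
```

```text
[0.54289876 0.19604354 0.20615431] [[-0.001, 0.198, -0.98], [-0.001, -0.98, -0.198], [-1.0, 0.0, 0.001]] [ 2.17848090e-01 -5.93072402e-02  1.72539507e+00 -4.16684137e-04
  1.47654254e+00  1.58899894e+00]
9076 0.09642346429309406 ((576.1600341796875, 203.6551055908203), (130.3916015625, 62.37089538574219), 11.248702049255371)
```

View pics/wrist2.png

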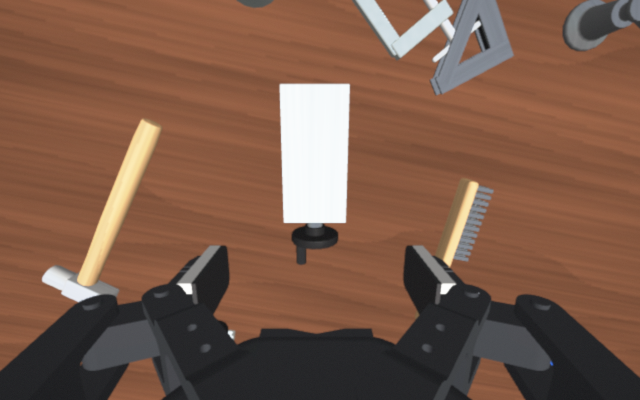

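The wrist view shows the plate from (280,85) to (350,222), knob at (314,236) with its handle low-left at (302,255), and the open fingers straddling it. Refined plate centre is (0.5762, 0.2037), yaw 0.196. Descend and grip.

>>> play_rows --pt "50 -1 -2 0 -1" --pt "100 -1 -2 0 -1" --pt "130 -1 -2 0 -1" --pt "144 -1 -2 0 -1" --pt "144 -1 -2 0 -1" --pt "144 -1 -2 0 1" --pt "144 -1 -2 0 1" --pt "144 -1 -2 0 1"

```text
time: 3.2
tool_pos: [0.5493, 0.1956, 0.0696]
tool_rot: [0.073, 0.706, 0.068, -0.701]
contact_force: [-5.1, -13.1, 27.3]
gripper_width: 0.375
```

>>> play_rows --pt "0 0 0 0 1" --pt "0 0 0 0 1" --pt "0 0 0 0 1" --pt "0 0 0 0 1" --pt "-3 0 0 0 1" --pt "-6 0 0 0 1" --pt "-10 0 0 0 1" --pt "-10 0 0 0 1"

```text
time: 4.2
tool_pos: [0.5464, 0.1983, 0.0747]
tool_rot: [0.07, 0.705, 0.071, -0.702]
contact_force: [-0.4, -0.3, 0.1]
gripper_width: -0.0
```

Run:
```python
from h import *
s=manip.state();print(s['time'],s['tool_pos'],s['gripper_width'],s['contact_force'],s['ft_torque'])
for n in('side','scene'):
    f=grab(n);save(f,n+'3.png');P=cloud(f)
    m=(P[...,2]>.085)&(P[...,2]<.13)&(abs(P[...,0]-.576)<.09)&(abs(P[...,1]-.2)<.06)&(f['img'].min(2)>180)
    t=P[m];A=np.c_[t[:,:2]-[.576,.204],np.ones(len(t))];print(n,len(t),np.linalg.lstsq(A,t[:,2],rcond=None)[0])
f=grab('side');cv2.imwrite('pics/s3c.png',cv2.resize(f['img'][90:240,220:420,::-1],None,fx=3,fy=3))
```

```text
4.2 [0.54642935 0.1982919  0.07472727] -0.00034538942010823665 [-0.44090845 -0.2668696   0.05807876] [ 0.01307312 -0.0129223   0.004925  ]
side 644 [-0.01962638  0.05638623  0.08935376]
scene 840 [-0.01079849  0.06694491  0.09139103]
```

View pics/s3c.png

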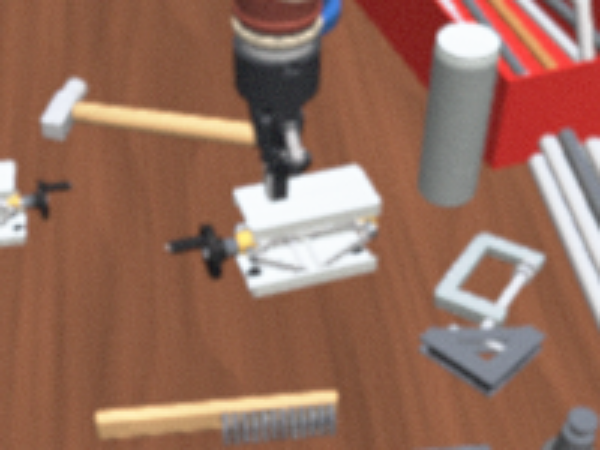

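The gripper shut completely without holding the plate, and the fingers now appear at crop (278,185). I'll measure how the jack stands before doing anything else.

Run:
```python
from h import *
for n in('scene','side','wrist'):
    f=grab(n);P=cloud(f)
    m=(P[...,2]>.07)&(P[...,2]<.13)&(abs(P[...,0]-.576)<.12)&(abs(P[...,1]-.2)<.1)&(f['img'].min(2)>150)
    t=P[m];print(n,len(t),np.percentile(t,[1,50,99],axis=0).round(4).tolist(),cv2.minAreaRect((t[:,:2]*1000).astype(np.float32)))
f=grab('wrist');a=f['img'][...,::-1];b=grab('scene')['img'][200:300,290:450,::-1]
a=cv2.resize(a,(640,400));b=cv2.resize(b,(320,200),interpolation=cv2.INTER_CUBIC);c=np.zeros((200,640,3),np.uint8);c[:,:320]=b
cv2.imwrite('pics/c4.png',np.vstack([a,c]))
```

```text
scene 947 [[0.5112, 0.1697, 0.0758], [0.5851, 0.2114, 0.0895], [0.6399, 0.2452, 0.0948]] ((574.9827880859375, 205.46446228027344), (129.4973602294922, 64.8871078491211), 11.373316764831543)
side 758 [[0.5108, 0.162, 0.0725], [0.5785, 0.1923, 0.0868], [0.6416, 0.2409, 0.1036]] ((576.1661376953125, 203.19161987304688), (130.70004272460938, 66.47132110595703), 11.484758377075195)
wrist 24352 [[0.5276, 0.1683, 0.0877], [0.5959, 0.2078, 0.0892], [0.6416, 0.242, 0.0907]] ((581.420654296875, 204.4670867919922), (120.09429931640625, 62.471256256103516), 11.04552173614502)
```

View pics/c4.png

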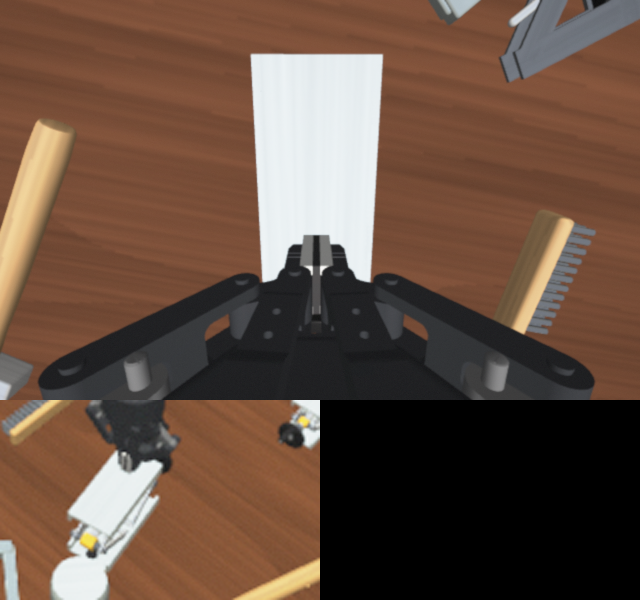

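Run:
```python
from h import *
s=manip.state();print(s['time'],s['tool_pos'],s['contact_force'],s['gripper_width'])
f=grab('wrist');P=cloud(f);z=f['range_z']
for u,v in((317,238),(310,250),(325,250),(317,262),(317,150),(317,80),(290,180),(350,180),(150,50),(450,100),(500,350),(120,250)): print((u,v),P[v,u].round(4),z[v,u].round(4))
for n in('scene','side'):
    P=cloud(grab(n));
    q=P[(P[...,2]>-.02)&(P[...,2]<.015)&(abs(P[...,0]-.55)<.25)&(abs(P[...,1]-.1)<.2)];print(n,'table',np.median(q[:,2]))
```

```text
4.6 [0.54461532 0.19798592 0.07198785] [ 0.70261224 -0.37049465 -0.05611858] 0.001033298142751389
(317, 238) [0.5559 0.1986 0.1054] 0.1444
(310, 250) [0.5559 0.2018 0.1206] 0.1296
(325, 250) [0.5566 0.1951 0.1193] 0.131
(317, 262) [0.5565 0.1988 0.1321] 0.1184
(317, 150) [0.5967 0.2068 0.0897] 0.1486
(317, 80) [0.6293 0.2133 0.0892] 0.1404
(290, 180) [0.5787 0.2175 0.0897] 0.1527
(350, 180) [0.5848 0.1867 0.0891] 0.1533
(150, 50) [0.6365 0.3413 0.0007] 0.2174
(450, 100) [0.6464 0.1118 0.0018] 0.2254
(500, 350) [0.5647 0.1533 0.1784] 0.074
(120, 250) [0.468  0.3593 0.0008] 0.2597
scene table 0.0010521286969247257
side table -0.0011665526834852002
```

The plate sank about 7 mm, so the screw may have been back-driven. I'll raise slowly while watching the force, in case the fingers are caught.

>>> play_rows --pt "-4 0 0 0 1" --pt "-8 0 0 0 1" --pt "-8 0 0 0 1"

```text
time: 5.12
tool_pos: [0.5456, 0.1981, 0.0814]
tool_rot: [0.07, 0.704, 0.071, -0.703]
contact_force: [-0.5, 1.5, 0.9]
gripper_width: 0.002
```

Run:
```python
from h import *
s=manip.state();print(s['time'],s['tool_pos'],s['contact_force'],s['gripper_width'])
f=grab('wrist');P=cloud(f);
for v in range(226,262,3): print(v,P[v,317].round(4),f['img'][v,317])
print(P[80,317],P[150,290])
for n in('scene','side'):
    f=grab(n);P=cloud(f)
    m=(P[...,2]>.08)&(P[...,2]<.13)&(abs(P[...,0]-.59)<.05)&(abs(P[...,1]-.205)<.025)&(f['img'].min(2)>180);print(n,np.median(P[m][:,2]))
    m=(abs(P[...,0]-.55)<.03)&(abs(P[...,1]-.198)<.02)&(f['img'].max(2)<110)&(P[...,2]>.06);print('  finger zmin',np.percentile(P[m][:,2],[0,2,5,50]))
```

```text
5.125 [0.54561913 0.19806513 0.08143349] [-0.46795453  1.46522181  0.86557122] 0.0023898392306273895
226 [0.5538 0.198  0.089 ] [237 242 244]
229 [0.5517 0.1976 0.0882] [237 243 245]
232 [0.55   0.1972 0.0886] [237 242 244]
235 [0.5567 0.1986 0.1106] [ 96  99 101]
238 [0.5567 0.1986 0.1146] [30 30 30]
241 [0.5572 0.1988 0.1195] [30 30 31]
244 [0.5571 0.1987 0.1228] [30 31 31]
247 [0.557  0.1987 0.1261] [28 28 30]
250 [0.5572 0.1988 0.1297] [30 31 31]
253 [0.5566 0.1987 0.1314] [33 32 32]
256 [0.5571 0.1988 0.1356] [31 31 32]
259 [0.5571 0.1988 0.1385] [29 29 30]
[0.63140562 0.21360277 0.08980823] [0.59395108 0.2209667  0.08976297]
scene 0.08913754374091942
  finger zmin [0.11013849 0.12411857 0.13216894 0.23887864]
side 0.08708927380644427
  finger zmin [0.11589037 0.1177033  0.12275753 0.18169012]
```

Cause found: the shut fingertips really sit about 27 mm above the reported TCP (tip z about 0.109 with TCP at 0.081). That means the fingers closed on top of the plate and pushed the screw down. I'll open and calibrate the open tips too.

>>> play_rows --pt "0 0 0 0 -1" --pt "0 0 0 0 -1" --pt "0 0 0 0 -1" --pt "0 0 0 0 -1" --pt "0 0 0 0 -1"

```text
time: 5.9
tool_pos: [0.545, 0.198, 0.0806]
tool_rot: [-0.071, -0.704, -0.071, 0.704]
contact_force: [-0.3, 0.1, 0.6]
gripper_width: 1.0
```

Run:
```python
from h import *
s=manip.state();print(s['time'],s['tool_pos'],s['contact_force'],s['gripper_width'])
f=grab('wrist');P=cloud(f);T=s['tool_pos'];R=Rq(s['tool_rot'])
L=(P-T)@R   # tool coords
m=(f['range_z']>0)&(abs(L[...,1])<.075)&(abs(L[...,2])<.014)&(P[...,2]>.098)&(f['img'].max(2)<140)
for sg in(1,-1):
    q=L[m&(L[...,1]*sg>0)]
    print(sg,len(q),'x max',np.percentile(q[:,0],[50,95,99,100]),'y',np.percentile(q[:,1],[0,2,98,100]),'z',np.percentile(q[:,2],[1,99]))
    tip=q[q[:,0]>np.percentile(q[:,0],99)-.004];print('  tip y',np.percentile(tip[:,1],[1,50,99]),tip[:,0].max())
```

```text
5.9 [0.54504084 0.19795903 0.08059399] [-0.3434867   0.06713334  0.60114262] 0.9997942851660878
1 19904 x max [-0.10134853 -0.05851542 -0.04500238 -0.03822555] y [1.17869227e-05 1.42164760e-03 7.21938880e-02 7.49064545e-02] z [-0.01355828  0.00988364]
  tip y [0.04318648 0.04362539 0.05544028] -0.03822554501233967
-1 19032 x max [-0.10044464 -0.0578516  -0.04489465 -0.03797051] y [-7.36972928e-02 -7.01838893e-02 -1.32931830e-03 -6.01935450e-07] z [-0.01369048  0.0096662 ]
  tip y [-0.05339889 -0.04183035 -0.04137597] -0.037970511167029306
```

Open tips confirm the offset: they sit 38 to 40 mm behind the reported TCP. Lower by a further 57 mm and grip.

>>> play_rows --pt "20 0 0 0 -1" --pt "40 0 0 0 -1" --pt "52 0 0 0 -1" --pt "57 0 0 0 -1" --pt "57 0 0 0 -1"

```text
time: 6.58
tool_pos: [0.5449, 0.1979, 0.0231]
tool_rot: [-0.071, -0.703, -0.07, 0.704]
contact_force: [-0.4, 0.2, -0.2]
gripper_width: 1.003
```

>>> play_rows --pt "0 0 0 0 1" --pt "0 0 0 0 1" --pt "0 0 0 0 1" --pt "0 0 0 0 1" --pt "0 0 0 0 1"

```text
time: 7.2
tool_pos: [0.5458, 0.1982, 0.0246]
tool_rot: [0.07, 0.704, 0.071, -0.703]
contact_force: [-2.5, 0.5, 5.9]
gripper_width: 0.72
```

>>> play_rows --pt "-5 0 0 0 1" --pt "-12 0 0 0 1" --pt "-25 0 0 0 1" --pt "-40 0 0 0 1" --pt "-55 0 0 0 1" --pt "-55 0 0 0 1"

```text
time: 7.95
tool_pos: [0.547, 0.1984, 0.0814]
tool_rot: [0.07, 0.705, 0.071, -0.702]
contact_force: [0.5, -0.4, -8.4]
gripper_width: 0.715
```

Run:
```python
from h import *
s=manip.state();print(s['time'],s['tool_pos'],s['contact_force'],s['ft_torque'],s['gripper_width'])
f=grab('wrist');P=cloud(f);L=(P-s['tool_pos'])@Rq(s['tool_rot'])
m=(f['img'].min(2)>180)&(abs(L[...,1])<.04)&(L[...,2]<-.02)&(L[...,2]>-.12)
q=L[m];A=np.c_[q[:,1:],np.ones(len(q))];print(len(q),np.linalg.lstsq(A,q[:,0],rcond=None)[0],np.percentile(q[:,1],[1,99]),np.percentile(q[:,2],[1,99]))
f=grab('side');cv2.imwrite('pics/s5.png',cv2.resize(f['img'][60:240,200:440,::-1],None,fx=3,fy=3))
```

```text
7.95 [0.54696176 0.19837876 0.08144743] [ 0.45681048 -0.3574951  -8.37341252] [-0.00430097  0.07419276  0.01482041] 0.7154191985041883
39106 [ 0.00016548 -0.00663065 -0.06436346] [-0.02890443  0.03150377] [-0.09559254 -0.02101984]
```

View pics/s5.png

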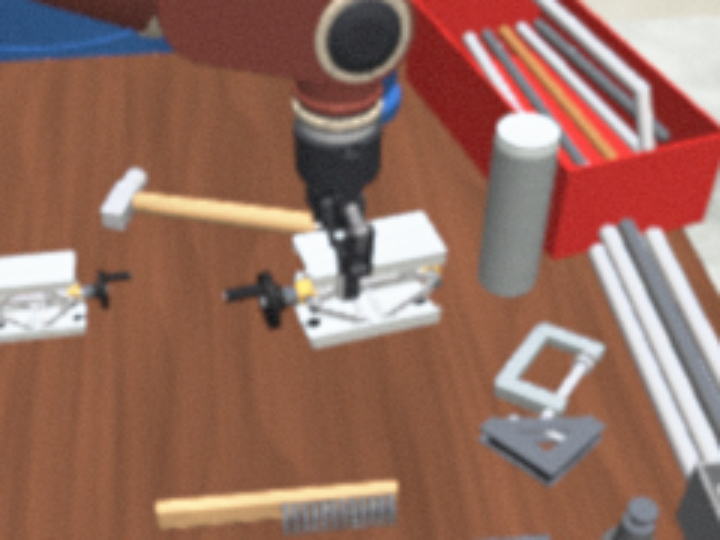

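The jack is lifted level: tilt 0.007 rad, weight 8 N, base about 57 mm up at s5 (370,330). Next: carry it over the brush to a spot in front of the pad, turning to yaw 0.

>>> play_rows --pt "0 30 12 0.02 1" --pt "0 75 29 0.05 1" --pt "0 125 49 0.08 1" --pt "0 180 70 0.11 1" --pt "0 235 91 0.14 1" --pt "0 285 111 0.17 1" --pt "0 322 125 0.2 1" --pt "0 339 132 0.2 1"

```text
time: 9.05
tool_pos: [0.482, -0.1622, 0.078]
tool_rot: [0.001, -0.707, 0.001, 0.707]
contact_force: [0.5, 0.8, -8.9]
gripper_width: 0.714
```

>>> play_rows --pt "0 0 0 0 1" --pt "15 0 0 0 1" --pt "32 0 0 0 1" --pt "42 0 0 0 1" --pt "47 0 0 0 1" --pt "47 0 0 0 1"

```text
time: 9.8
tool_pos: [0.4828, -0.1602, 0.0311]
tool_rot: [0.0, -0.707, -0.0, 0.707]
contact_force: [0.9, -0.1, -7.7]
gripper_width: 0.715
```

Run:
```python
from h import *
s=manip.state();print(s['time'],s['tool_pos'],Rq(s['tool_rot']).round(3).tolist(),s['contact_force'],s['gripper_width'])
f=grab('wrist');P=cloud(f);L=(P-s['tool_pos'])@Rq(s['tool_rot'])
m=(f['img'].min(2)>180)&(abs(L[...,1])<.045)&(L[...,2]<-.02)&(L[...,2]>-.12)&(P[...,2]>.07)
q=L[m];A=np.c_[q[:,1:],np.ones(len(q))];print(len(q),np.linalg.lstsq(A,q[:,0],rcond=None)[0],np.percentile(P[m],[1,50,99],axis=0).round(4).tolist())
m=(P[...,2]>.112)&(P[...,2]<.14)&(abs(P[...,0]-.635)<.06)&(abs(P[...,1]+.17)<.07)&(P[...,0]>.58)
q=P[m];print('pad',len(q),np.percentile(q,[1,50,99],axis=0).round(4).tolist())
save(f,'wrist6.png')
```

```text
9.8 [ 0.48278313 -0.16021624  0.03110363] [[-0.001, 0.0, -1.0], [0.0, -1.0, -0.0], [-1.0, -0.0, 0.001]] [ 0.92946272 -0.05449348 -7.65425779] 0.7154165571400384
39193 [-0.00024819 -0.00727091 -0.06441347] [[0.5039, -0.1916, 0.0934], [0.5463, -0.1614, 0.095], [0.5787, -0.1312, 0.0965]]Traceback (most recent call last):
  File "<stdin>", line 7, in <module>
    return _quantile_unchecked(
        a, q, axis, out, overwrite_input, method, keepdims, weights)
    return _ureduce(a,
                    func=_quantile_ureduce_func,
    ...<5 lines>...
                    overwrite_input=overwrite_input,
                    method=method)
    r = func(a, **kwargs)
    result = _quantile(arr,
                       quantiles=q,
    ...<2 lines>...
                       out=out,
                       weights=wgt)
    slices_having_nans = np.isnan(arr[-1, ...])
                                  ~~~^^^^^^^^^
IndexError: index -1 is out of bounds for axis 0 with size 0
```

The wrist camera doesn't see the pad from here, and the jack hangs 6 mm off the table, well centred in y. Slide it under the pad and set it down.

>>> play_rows --pt "0 0 -12 0 1" --pt "0 0 -30 0 1" --pt "0 0 -50 0 1" --pt "0 0 -68 0 1" --pt "0 0 -79 0 1" --pt "3 0 -79 0 1" --pt "5.5 0 -79 0 1" --pt "6.5 0 -79 0 1"

```text
time: 10.85
tool_pos: [0.5612, -0.1604, 0.0251]
tool_rot: [0.0, -0.707, -0.0, 0.708]
contact_force: [-2.6, 1.3, -3.5]
gripper_width: 0.716
```

Run:
```python
from h import *
s=manip.state();print(s['time'],s['tool_pos'],s['contact_force'],s['gripper_width'])
f=grab('side');save(f,'s6.png',(200,150,460,330),3);P=cloud(f)
m=(abs(P[...,2]-.125)<.01)&(abs(P[...,0]-.635)<.02)&(abs(P[...,1]+.16)<.025);print('pad z',m.sum(),P[m][:,2].mean())
f=grab('scene');P=cloud(f)
m=(abs(P[...,2]-.125)<.01)&(abs(P[...,0]-.635)<.02)&(abs(P[...,1]+.16)<.025);print('pad z',m.sum(),P[m][:,2].mean())
for n in('scene','side'):
    P=cloud(dict(np.load('pics/'+n+'.npz')))
```

```text
10.85 [ 0.56115718 -0.16039511  0.02509091] [-2.60216     1.27575261 -3.50068841] 0.716342137605422
pad z 348 0.12487809596539887
pad z 187 0.12685257841289113
```

View pics/s6.png

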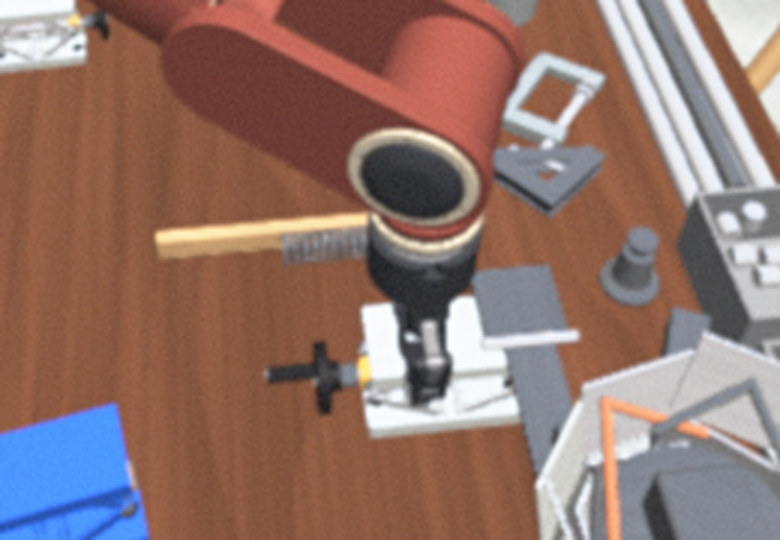

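>>> play_rows --pt "1.5 0 0 0 1" --pt "1.5 0 0 0 -1" --pt "1.5 0 0 0 -1" --pt "1.5 0 0 0 -1" --pt "-20 0 0 0 -1" --pt "-70 0 0 0 -1" --pt "-120 0 30 0 -1" --pt "-150 0 90 0 -1"

```text
time: 11.95
tool_pos: [0.4777, -0.1615, 0.1774]
tool_rot: [0.001, 0.709, -0.001, -0.705]
contact_force: [-1.4, -0.4, 0.7]
gripper_width: 1.001
```

>>> play_rows --pt "0 0 30 0 -1" --pt "0 0 60 0 -1" --pt "0 0 60 0 -1"

```text
time: 12.32
tool_pos: [0.4153, -0.1606, 0.1734]
tool_rot: [-0.0, 0.708, -0.001, -0.707]
contact_force: [0.2, 1.2, -0.6]
gripper_width: 0.995
```

Run:
```python
from h import *
s=manip.state();print(s['time'],s['tool_pos'],s['contact_force'],s['gripper_width'])
f=grab('wrist');save(f,'wrist7.png');P=cloud(f)
m=(f['img'].min(2)>180)&(P[...,2]>.07)&(P[...,2]<.11)&(abs(P[...,1]+.16)<.06)&(P[...,0]<.66)&(P[...,0]>.5)
q=P[m];print('plate',len(q),np.median(q[:,2]),cv2.minAreaRect((q[:,:2]*1000).astype(np.float32)))
m=(f['img'].max(2)<75)&(P[...,2]>.01)&(P[...,2]<.09)&(abs(P[...,1]+.16)<.04)&(P[...,0]<.505)&(P[...,0]>.43)
q=P[m];print('knob',len(q),np.percentile(q,[1,99],axis=0).round(4).tolist())
h=q[q[:,0]<.48];print('handle',len(h),np.percentile(h,[1,25,50,75,99],axis=0).round(4).tolist())
```

```text
12.325 [ 0.41530453 -0.16063359  0.1734165 ] [ 0.18332435  1.1513235  -0.63105067] 0.9952046860401125
plate 5031 0.08911953380384469 ((549.6080322265625, -161.51443481445312), (61.95801544189453, 43.83984375), 89.80149841308594)
knob 1139 [[0.4545, -0.1869, 0.0493], [0.5045, -0.1368, 0.0734]]
handle 371 [[0.4538, -0.1729, 0.0685], [0.4603, -0.1701, 0.0706], [0.4665, -0.1673, 0.0715], [0.4735, -0.1646, 0.0723], [0.4796, -0.1619, 0.0734]]
```

View pics/wrist7.png

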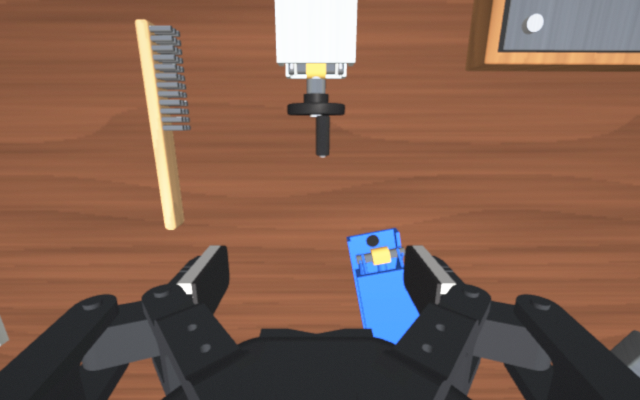

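The wrist view shows the plate at (316,35), disc at (316,108) and handle at (322,135). The handle is nearly at the top at about (0.468, -0.167, 0.066), which matches knob reading -6. Contact then needs about +15.3 rad (2.4 turns). Go down and grip the handle.

>>> play_rows --pt "0 7 -30 0 -1" --pt "20 7 -52 0 -1" --pt "60 7 -52 0 -1" --pt "100 7 -52 0 -1" --pt "135 7 -52 0 -1" --pt "151 7 -52 0 -1" --pt "151 7 -52 0 -1"

```text
time: 13.25
tool_pos: [0.4679, -0.1671, 0.0211]
tool_rot: [0.0, -0.706, -0.0, 0.708]
contact_force: [-0.6, -0.6, 0.4]
gripper_width: 0.998
```

>>> play_rows --pt "0 0 0 0 1" --pt "0 0 0 0 1" --pt "0 0 0 0 1" --pt "0 0 0 0 1" --pt "0 0 0 0 1" --pt "0 0 0 0 1"

```text
time: 14.0
tool_pos: [0.4683, -0.1676, 0.0225]
tool_rot: [0.0, 0.707, -0.0, -0.707]
contact_force: [-0.1, 0.3, 3.7]
gripper_width: 0.129
```

Run:
```python
from h import *
s=manip.state();print(s['time'],s['tool_pos'],s['contact_force'],s['ft_torque'],s['gripper_width'])
f=grab('wrist');P=cloud(f)
m=(f['img'].min(2)>180)&(P[...,2]>.07)&(P[...,2]<.11)&(abs(P[...,1]+.16)<.06)&(P[...,0]<.66)&(P[...,0]>.5)
q=P[m];print('plate',len(q),np.median(q[:,2]),cv2.minAreaRect((q[:,:2]*1000).astype(np.float32)))
t0=-6.0+0
def rows(a,b,n=8):
    r=[];
    for t in np.linspace(a,b,n+1)[1:]:
        r.append([round(-(22*(np.cos(t)-np.cos(a))+.955*(t-a)),1),round(22*(np.sin(t)-np.sin(a)),1),0,0,1])
    return r
a=-6.0
while a<9.3:
    b=a+3.1; print(round(a,2),'->',round(b,2),[list(map(float,x[:2])) for x in rows(a,b)]); a=b
```

```text
14.0 [ 0.46834347 -0.16758679  0.0224841 ] [-0.0793889   0.2811217   3.73159216] [0.18691714 0.08218051 0.05657227] 0.12855539134248786
plate 27454 0.08914063083434678 ((549.921630859375, -161.73316955566406), (62.713382720947266, 43.02381896972656), 89.77857208251953)
-6.0 -> -2.9 [[3.5, 7.5], [9.6, 13.0], [17.3, 15.7], [25.4, 15.1], [32.6, 11.4], [37.8, 5.0], [40.3, -2.9], [39.5, -11.4]]
-2.9 -> 0.2 [[-3.9, -7.7], [-10.5, -13.4], [-18.8, -16.4], [-27.7, -16.2], [-35.8, -12.8], [-42.0, -6.7], [-45.6, 1.2], [-45.9, 9.6]]
0.2 -> 3.3 [[2.9, 7.8], [8.5, 13.8], [15.9, 17.2], [24.0, 17.3], [31.5, 14.2], [37.3, 8.4], [40.4, 0.6], [40.3, -7.8]]
3.3 -> 6.4 [[-3.3, -8.0], [-9.4, -14.2], [-17.4, -17.8], [-26.2, -18.3], [-34.6, -15.6], [-41.3, -10.0], [-45.5, -2.4], [-46.5, 6.0]]
6.4 -> 9.5 [[2.2, 8.1], [7.3, 14.6], [14.4, 18.5], [22.5, 19.3], [30.2, 16.9], [36.5, 11.6], [40.2, 4.2], [40.8, -4.2]]
```

>>> play_rows --pt "3.5 7.5 0 0 1" --pt "9.6 13 0 0 1" --pt "17.3 15.7 0 0 1" --pt "25.4 15.1 0 0 1" --pt "32.6 11.4 0 0 1" --pt "37.8 5 0 0 1" --pt "40.3 -2.9 0 0 1" --pt "39.5 -11.4 0 0 1"

```text
time: 15.05
tool_pos: [0.4682, -0.1564, -0.0173]
tool_rot: [0.001, 0.707, -0.001, -0.707]
contact_force: [0.4, -3.3, 4.1]
gripper_width: 0.126
```

```bash
cat > chk.py <<'E'
from h import *
s=manip.state();print(s['time'],s['tool_pos'],s['contact_force'].round(1),s['ft_torque'].round(2),s['gripper_width'])
f=grab('wrist');P=cloud(f)
m=(f['img'].min(2)>170)&(P[...,2]>.07)&(P[...,2]<.125)&(abs(P[...,1]+.16)<.06)&(P[...,0]<.66)&(P[...,0]>.5)
q=P[m];A=np.c_[q[:,:2]-[.56,-.16],np.ones(len(q))];print('plate',len(q),np.linalg.lstsq(A,q[:,2],rcond=None)[0].round(4),cv2.minAreaRect((q[:,:2]*1000).astype(np.float32)))
for n in('side','scene'):
    P=cloud(grab(n));m=(abs(P[...,2]-.125)<.01)&(abs(P[...,0]-.635)<.02)&(abs(P[...,1]+.16)<.025);print(n,'pad z',m.sum(),P[m][:,2].mean().round(5))
E
python3 chk.py
```

```text
15.05 [ 0.46823493 -0.15642694 -0.01732112] [ 0.4 -3.3  4.1] [-0.5  -0.1  -0.11] 0.12630546543221227
plate 43210 [-0.0223  0.0004  0.0944] ((541.7357177734375, -162.11163330078125), (64.16509246826172, 27.369529724121094), 89.70661163330078)
side pad z 351 0.12483
scene pad z 192 0.12648
```

Winding works: the plate is up about 5 mm and the pad hasn't moved. Continue.

>>> play_rows --pt "-3.9 -7.7 0 0 1" --pt "-10.5 -13.4 0 0 1" --pt "-18.8 -16.4 0 0 1" --pt "-27.7 -16.2 0 0 1" --pt "-35.8 -12.8 0 0 1" --pt "-42 -6.7 0 0 1" --pt "-45.6 1.2 0 0 1" --pt "-45.9 9.6 0 0 1"

```text
time: 16.2
tool_pos: [0.4674, -0.1665, 0.0291]
tool_rot: [-0.0, -0.706, 0.0, 0.708]
contact_force: [-3.8, 2.0, 2.9]
gripper_width: 0.131
```

```bash
python3 chk.py
```

```text
16.2 [ 0.46743665 -0.16653226  0.02906002] [-3.8  2.   2.9] [0.26 0.58 0.19] 0.1309209921182709
plate 29346 [-1.400e-03  1.000e-04  1.009e-01] ((548.131103515625, -162.30738830566406), (41.468421936035156, 62.78702163696289), 0.36255037784576416)
side pad z 349 0.12479
scene pad z 186 0.12658
```

>>> play_rows --pt "2.9 7.8 0 0 1" --pt "8.5 13.8 0 0 1" --pt "15.9 17.2 0 0 1" --pt "24 17.3 0 0 1" --pt "31.5 14.2 0 0 1" --pt "37.3 8.4 0 0 1" --pt "40.4 0.6 0 0 1" --pt "40.3 -7.8 0 0 1"

```text
time: 17.35
tool_pos: [0.4679, -0.1577, -0.0118]
tool_rot: [-0.0, -0.707, 0.0, 0.707]
contact_force: [-6.6, -2.3, 5.4]
gripper_width: 0.124
```

>>> play_rows --pt "-3.3 -8 0 0 1" --pt "-9.4 -14.2 0 0 1" --pt "-17.4 -17.8 0 0 1" --pt "-26.2 -18.3 0 0 1" --pt "-34.6 -15.6 0 0 1" --pt "-41.3 -10 0 0 1" --pt "-45.5 -2.4 0 0 1" --pt "-46.5 6 0 0 1"

```text
time: 18.35
tool_pos: [0.4683, -0.1647, 0.0354]
tool_rot: [0.0, 0.707, -0.0, -0.707]
contact_force: [-2.5, 1.7, 0.9]
gripper_width: 0.127
```

```bash
python3 chk.py
```

```text
18.35 [ 0.46825253 -0.16467456  0.03537076] [-2.5  1.7  0.9] [0.27 0.42 0.24] 0.12741499164347272
plate 31248 [-1.300e-03  1.000e-04  1.128e-01] ((547.9773559570312, -162.80670166015625), (39.64174270629883, 62.83161544799805), 0.04063046723604202)
side pad z 355 0.12485
scene pad z 187 0.12676
```

>>> play_rows --pt "2.2 8.1 0 0 1" --pt "7.3 14.6 0 0 1" --pt "14.4 18.5 0 0 1" --pt "22.5 19.3 0 0 1" --pt "30.2 16.9 0 0 1" --pt "30.2 16.9 0 0 1"

```text
time: 19.25
tool_pos: [0.4682, -0.18, 0.0035]
tool_rot: [-0.001, 0.707, 0.0, -0.707]
contact_force: [1.3, -0.5, -1.9]
gripper_width: 0.129
```

```bash
python3 chk.py; python3 -c "
import numpy as np
a=8.3375
for t in np.arange(a+.2,a+2.6,.2): print(round(t,2),round(-(22*(np.cos(t)-np.cos(a))+.955*(t-a)),1),round(22*(np.sin(t)-np.sin(a)),1))"
```

```text
19.25 [ 0.46821155 -0.17996977  0.00345944] [ 1.3 -0.5 -1.9] [-0.08 -0.17 -0.04] 0.12868309633371114
plate 35612 [-3.04e-02  1.00e-04  1.16e-01] ((541.3184204101562, -162.1449432373047), (63.64069747924805, 26.338119506835938), 89.7623062133789)
side pad z 347 0.1248
scene pad z 188 0.12711
8.54 3.5 -2.4
8.74 6.4 -5.5
8.94 8.6 -9.2
9.14 10.1 -13.2
9.34 10.7 -17.6
9.54 10.5 -22.0
9.74 9.4 -26.2
9.94 7.4 -30.3
10.14 4.7 -33.9
10.34 1.3 -36.9
10.54 -2.6 -39.2
10.74 -6.9 -40.7
10.94 -11.4 -41.4
```

>>> play_rows --pt "3.5 -2.4 0 0 1" --pt "6.4 -5.5 0 0 1" --pt "8.6 -9.2 0 0 1" --pt "10.1 -13.2 0 0 1" --pt "10.1 -13.2 0 0 1"

```text
time: 20.02
tool_pos: [0.4682, -0.1671, -0.0054]
tool_rot: [-0.0, 0.707, 0.0, -0.707]
contact_force: [-0.6, 0.7, 3.6]
gripper_width: 0.13
```

```bash
python3 chk.py; python3 chk.py|grep pad
```

```text
20.025 [ 0.46824718 -0.16713343 -0.00543694] [-0.6  0.7  3.6] [0.17 0.1  0.13] 0.13041875019242527
plate 0 [0. 0. 0.] ((0.0, 0.0), (0.0, 0.0), 0.0)
side pad z 349 0.1249
scene pad z 185 0.12685
side pad z 344 0.1248
scene pad z 187 0.12634
```

>>> play_rows --pt "0.6 -4.4 0 0 1" --pt "0.4 -8.8 0 0 1" --pt "0.4 -8.8 0 0 1"

```text
time: 20.7
tool_pos: [0.4683, -0.1589, -0.0057]
tool_rot: [0.0, 0.707, -0.0, -0.707]
contact_force: [-1.4, -1.8, 4.6]
gripper_width: 0.122
```

```bash
cat > pad.py <<'E'
from h import *
s=manip.state();print(s['time'],s['tool_pos'],s['contact_force'].round(1),s['ft_torque'].round(2))
for n in('side','side','side','scene','scene','scene'):
    P=cloud(grab(n));m=(abs(P[...,2]-.125)<.01)&(abs(P[...,0]-.635)<.02)&(abs(P[...,1]+.16)<.025)
    k=(abs(P[...,2])<.01)&(abs(P[...,0]-.72)<.04)&(abs(P[...,1]+.16)<.06);print(n,P[m][:,2].mean().round(5),'table',P[k][:,2].mean().round(5))
E
python3 pad.py
```

```text
20.7 [ 0.46827098 -0.15886538 -0.00572747] [-1.4 -1.8  4.6] [-0.21  0.1   0.01]
side 0.12486 table -0.00132
side 0.1248 table -0.00129
side 0.12481 table -0.00129
scene 0.12647 table 0.00047
scene 0.12658 table 0.00063
scene 0.12663 table 0.00066
```

>>> play_rows --pt "-1.1 -4.2 0 0 1" --pt "-3.1 -8.3 0 0 1" --pt "-3.1 -8.3 0 0 1"

```text
time: 21.38
tool_pos: [0.4683, -0.1504, -0.0027]
tool_rot: [0.0, 0.707, -0.0, -0.707]
contact_force: [-0.2, -2.4, 4.5]
gripper_width: 0.135
```

```bash
python3 pad.py
```

```text
21.375 [ 0.46828539 -0.15037753 -0.00272792] [-0.2 -2.4  4.5] [-0.47  0.01 -0.03]
side 0.12553 table -0.00129
side 0.12545 table -0.00132
side 0.12548 table -0.0013
scene 0.12738 table 0.00047
scene 0.12765 table 0.0005
scene 0.12747 table 0.00047
```

The pad has risen 0.65 to 0.9 mm, which is contact at roughly 2 to 2.5 N. Release and check.

>>> play_rows --pt "0 0 0 0 -1" --pt "0 0 0 0 -1" --pt "0 0 0 0 -1" --pt "0 0 0 0 -1" --pt "0 0 0 0 -1"

```text
time: 22.3
tool_pos: [0.468, -0.1504, -0.003]
tool_rot: [0.0, -0.707, 0.0, 0.707]
contact_force: [-0.2, -0.2, 0.2]
gripper_width: 0.999
```

```bash
python3 pad.py
```

```text
22.3 [ 0.4680032  -0.15041672 -0.00302605] [-0.2 -0.2  0.2] [-0.05  0.02 -0.01]
side 0.12554 table -0.00125
side 0.12561 table -0.00127
side 0.12558 table -0.00128
scene 0.12744 table 0.00053
scene 0.12746 table 0.00055
scene 0.12709 table 0.00044
```

>>> play_rows --pt "-15 0 0 0 -1" --pt "-50 0 0 0 -1" --pt "-100 0 0 0 -1" --pt "-150 0 20 0 -1" --pt "-170 0 70 0 -1" --pt "-170 0 100 0 -1" --pt "-170 0 100 0 -1"

```text
time: 23.48
tool_pos: [0.3675, -0.1507, 0.1685]
tool_rot: [0.0, 0.708, -0.001, -0.706]
contact_force: [0.5, -1.0, 1.0]
gripper_width: 1.002
```

```bash
python3 pad.py
python3 - <<'E'
from h import *
f=grab('side');save(f,'s9.png',(200,130,460,330),3);P=cloud(f)
m=(f['img'].min(2)>180)&(P[...,2]>.105)&(P[...,2]<.13)&(abs(P[...,1]+.16)<.045)&(P[...,0]<.66)&(P[...,0]>.5)
q=P[m];A=np.c_[q[:,:2]-[.56,-.16],np.ones(len(q))];print('plate',len(q),np.linalg.lstsq(A,q[:,2],rcond=None)[0].round(4),cv2.minAreaRect((q[:,:2]*1000).astype(np.float32)))
f=grab('wrist');P=cloud(f)
m=(f['img'].min(2)>180)&(P[...,2]>.105)&(P[...,2]<.13)&(abs(P[...,1]+.16)<.045)&(P[...,0]<.66)&(P[...,0]>.5)
q=P[m];A=np.c_[q[:,:2]-[.56,-.16],np.ones(len(q))];print('plate w',len(q),np.linalg.lstsq(A,q[:,2],rcond=None)[0].round(4),cv2.minAreaRect((q[:,:2]*1000).astype(np.float32)))
E
```

```text
23.475 [ 0.367476   -0.15070772  0.16845746] [ 0.5 -1.   1. ] [-0.   -0.03  0.03]
side 0.12563 table -0.00125
side 0.12553 table -0.00121
side 0.12559 table -0.00135
scene 0.12744 table 0.00066
scene 0.12718 table 0.00055
scene 0.12758 table 0.00076
plate 1035 [ 0.0605 -0.0239  0.1172] ((593.532470703125, -165.37217712402344), (70.85375213623047, 132.6035919189453), 89.50518798828125)
plate w 0 [0. 0. 0.] ((0.0, 0.0), (0.0, 0.0), 0.0)
```

View pics/s9.png

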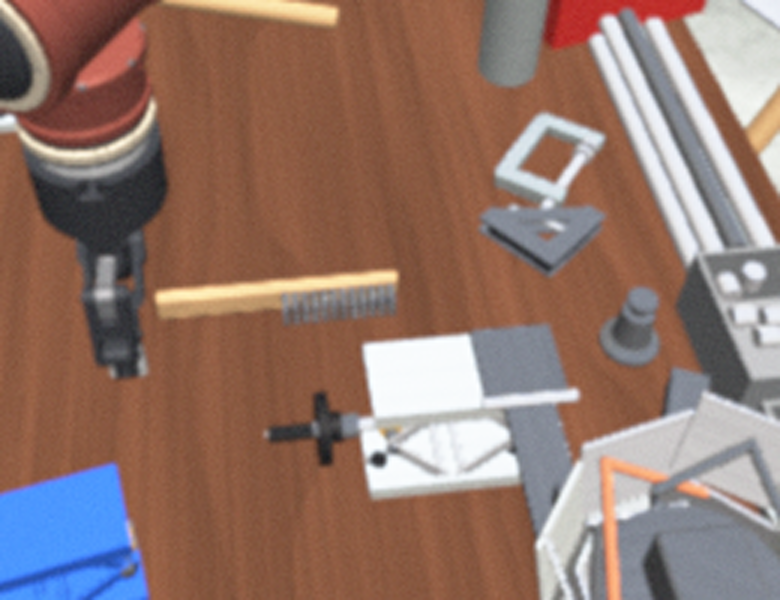

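Run:
```python
from h import *
for n in('side','scene'):
    f=grab(n);P=cloud(f)
    m=(f['img'].min(2)>170)&(P[...,2]>.108)&(P[...,2]<.13)&(abs(P[...,1]+.162)<.027)&(P[...,0]<.597)&(P[...,0]>.532)
    q=P[m];A=np.c_[q[:,:2]-[.56,-.16],np.ones(len(q))];print(n,len(q),np.linalg.lstsq(A,q[:,2],rcond=None)[0].round(4))
print(manip.state()['time'])
```

```text
side 614 [0.0021 0.0025 0.1175]
scene 306 [-0.0061 -0.0018  0.1195]
23.975
```

Plate level to within 0.007 rad, pad raised a steady 0.75 mm, gripper clear, so I'm handing in.

```bash
python3 -c "
from plant import manip
print(manip.job_done())"
```

```text
the job is handed in; nothing more can be done
None
```

The larger silver jack now stands upright under the pad, wound up until its plate touches. I let go, backed the arm away and handed the job in at about 24 s; no verdict was reported.

**Mishap:** my first grasp missed. The real fingertips sit about 27 mm short of the reported TCP, so the fingers closed on top of the plate. They pressed with about 27 N and drove the screw down about 7 mm, to around its lower stop at -6. I corrected for the offset, gripped the jack by its flanges, carried it over the brush and slid it under the pad. From there I wound the handle up about 2.5 turns.

**Last checks:**
- **Contact:** the pad rose a steady 0.7 to 0.9 mm, about 2 to 2.5 N from the rib's stated springiness. It held after release and is under the 3 mm limit.
- **Jack:** the plate is level to within about 0.007 rad. The pad's centre is about 41 mm forward of the plate's centre (limit 55 mm) and about 2 mm to the side (limit 25 mm).
- **Other things:** those visible in the last side picture (brush, magnet square, C-clamp, screw prop and blue jack) look undisturbed. I did not measure their positions again.

**Disagreements between readings:**
- The side and scene cameras differ by about 2 mm in absolute height, so I relied on each camera's change over time.
- One plate-tilt fit gave 0.06 rad. I put that down to pad-edge points mixed in; refitting without them gave the 0.007 above.

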